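# Change the stones in the lens-edging dock

## Task

Put the fresh honing stones from the compartment bin into the grey dock. First feel down into each of its three bays to the bottom with the closed fingertips, one after the other from left to right, before a fresh stone goes into that bay; wherever you feel a worn leftover stone, take it out and lay it in the aluminium scrap tray. Then seat every fresh stone that is there fully home in the bay of its own colour, let go of everything, and leave the other things on the bench where they are.

Things in the scene. Friction and masses are not known exactly. Their poses are not given: they have to be found in the camera images.
- dock: fixed grey dock, 88 x 238 x 56 mm (x, y, z), origin under its centre, turned up to 0.25 rad. Three square bays in a row along its y, each 66 x 66 mm inside, open at the top: blue at y = +76 mm (left, seen from the robot), yellow at 0, red at -76 mm. A 36 mm wide finger slot runs through the front and back wall of every bay, along the dock's x, down to the bay floor
- seat_blue: the rigid blue floor plate of the left bay of the dock; origin at the middle of its upper face (12 mm above the worktop), axes as the dock's; the bay's rim is 44 mm above it. Fingers that close along this x go down through the slots; small flags of the bay's colour sit in the slots and on the rim
- seat_yellow: the rigid yellow floor plate of the middle bay of the dock; origin at the middle of its upper face (12 mm above the worktop), axes as the dock's; the bay's rim is 44 mm above it. Fingers that close along this x go down through the slots; small flags of the bay's colour sit in the slots and on the rim
- seat_red: the rigid red floor plate of the right bay of the dock; origin at the middle of its upper face (12 mm above the worktop), axes as the dock's; the bay's rim is 44 mm above it. Fingers that close along this x go down through the slots; small flags of the bay's colour sit in the slots and on the rim
- stone_blue: fresh blue honing-stone cassette (absent in some starts), in any compartment of the bin: block 60 x 60 x 44 mm with a black grip rib on top, 12 (own x) x 40 (own y) x 26 mm high; 0.1 to 0.25 kg; origin under its centre, z up. Grip the rib across its 12 mm, fingers closing along own x. Fits its bay either way round with 3 mm play each side; fully home its block is level with the rim
- stone_yellow: fresh yellow honing-stone cassette (absent in some starts), in any compartment of the bin: block 60 x 60 x 44 mm with a black grip rib on top, 12 (own x) x 40 (own y) x 26 mm high; 0.1 to 0.25 kg; origin under its centre, z up. Grip the rib across its 12 mm, fingers closing along own x. Fits its bay either way round with 3 mm play each side; fully home its block is level with the rim
- stone_red: fresh red honing-stone cassette (absent in some starts), in any compartment of the bin: block 60 x 60 x 44 mm with a black grip rib on top, 12 (own x) x 40 (own y) x 26 mm high; 0.1 to 0.25 kg; origin under its centre, z up. Grip the rib across its 12 mm, fingers closing along own x. Fits its bay either way round with 3 mm play each side; fully home its block is level with the rim
- stub_blue: worn leftover stone on the floor of the left (blue) bay (absent in some starts): grey slab 60 x 60 x 12 mm with a black grip rib on top, 12 (own x) x 40 (own y) x 14 mm high; its top lies 18 mm below the rim; 0.09 kg; origin under its centre, x along the dock's x, so the rib can be gripped across its 12 mm through the finger slots
- stub_yellow: worn leftover stone on the floor of the middle (yellow) bay (absent in some starts): grey slab 60 x 60 x 12 mm with a black grip rib on top, 12 (own x) x 40 (own y) x 14 mm high; its top lies 18 mm below the rim; 0.09 kg; origin under its centre, x along the dock's x, so the rib can be gripped across its 12 mm through the finger slots
- stub_red: worn leftover stone on the floor of the right (red) bay (absent in some starts): grey slab 60 x 60 x 12 mm with a black grip rib on top, 12 (own x) x 40 (own y) x 14 mm high; its top lies 18 mm below the rim; 0.09 kg; origin under its centre, x along the dock's x, so the rib can be gripped across its 12 mm through the finger slots
- bin: fixed grey open bin 320 x 115 x 34 mm, long side along its own x, origin under its centre, walls and floor 5 mm; two dividers make three compartments of 100 x 105 mm, centred at own x = -105, 0 and +105 mm; its floor is 5 mm above the worktop
- scrap_tray: fixed open aluminium tray for worn stones, 160 x 150 x 26 mm (own x, y, z), walls and floor 4 mm, origin under its centre; room for three stubs or more side by side, with centres at own x = +-37 and y = +-35 mm
- nose_pad_tin: bystander, to be left alone: round teal tin 54 mm across, 22 mm high; origin under its centre
- lens_clock: bystander, to be left alone: round dial gauge with three feet, 72 x 50 x 12 mm, lying; origin under its centre
- lens_spray: bystander, to be left alone: white bottle 50 mm across, 131 mm high, standing; origin under its centre

How it is judged:
On the way, in this order (a step that is already met when the one before it is completed fails the run):
1. the left bay (blue) has been felt: the fingertips touch its floor, or the leftover that lies in it ((contact force between the fingers and seat_blue above 0.5 N or (contact force between the fingers and stub_blue above 0.5 N and horizontal distance between stub_blue and seat_blue below 0.02 m))), for 0.1 s.
2. the middle bay (yellow) has been felt: the fingertips touch its floor, or the leftover that lies in it ((contact force between the fingers and seat_yellow above 0.5 N or (contact force between the fingers and stub_yellow above 0.5 N and horizontal distance between stub_yellow and seat_yellow below 0.02 m))), for 0.1 s.
3. the right bay (red) has been felt: the fingertips touch its floor, or the leftover that lies in it ((contact force between the fingers and seat_red above 0.5 N or (contact force between the fingers and stub_red above 0.5 N and horizontal distance between stub_red and seat_red below 0.02 m))), for 0.1 s.
At the end, for the whole second after the job is handed in: Every fresh stone present stands in the bay of its colour: underside within 4 mm of the bay floor's height, within 8 mm of the bay's centre, upright within 0.08 rad; every leftover present lies in the scrap tray (origin inside its walls, less than 50 mm above the tray's underside); all at rest (horizontal distance between stone_blue and seat_blue below 0.008 m and z of stone_blue in the frame of seat_blue between -0.004 and 0.004 m and angle between each of stone_blue, stone_yellow, stone_red's own z axis and vertical below 0.08 rad and linear speed of each of stone_blue, stone_yellow, stone_red, stub_blue, stub_yellow, stub_red below 0.02 m/s and horizontal distance between stone_yellow and seat_yellow below 0.008 m and z of stone_yellow in the frame of seat_yellow between -0.004 and 0.004 m and horizontal distance between stone_red and seat_red below 0.008 m and z of stone_red in the frame of seat_red between -0.004 and 0.004 m and x of stub_blue in the frame of scrap_tray between -0.075 and 0.075 m and y of stub_blue in the frame of scrap_tray between -0.07 and 0.07 m and z of each of stub_blue, stub_yellow, stub_red in the frame of scrap_tray below 0.05 m and x of stub_yellow in the frame of scrap_tray between -0.075 and 0.075 m and y of stub_yellow in the frame of scrap_tray between -0.07 and 0.07 m and x of stub_red in the frame of scrap_tray between -0.075 and 0.075 m and y of stub_red in the frame of scrap_tray between -0.07 and 0.07 m); the robot touches nothing.
It fails at once if a bystander (tin, dial gauge, bottle) was shoved more than 25 mm (distance of any of nose_pad_tin, lens_clock, lens_spray from where it was at the start of the episode above 0.025 m).
Of stub_blue, stub_yellow, stub_red only 1 to 3 are there at a start; the rules pass over those that are not, and their reading is None.
Of stone_blue, stone_yellow, stone_red only 2 to 3 are there at a start; the rules pass over those that are not, and their reading is None.
At some moment in a run one of stone_blue, stone_yellow, stone_red may be knocked a few centimetres aside while the robot is not near it.
It also fails if it takes over 210 s, if anything falls off the work surface, if the arm or the gripper's body presses on something with over 40 N, if the wrist force passes 120 N, or if a joint passes its speed limit or range.

## Robot

A 6-joint arm with a two-finger parallel gripper is mounted at the origin on a cart in front of the work surface, level with it; the furniture and walls round the work are solid. World frame = base frame: x ahead of the robot, y to its left, z up, the work surface at z = 0. Lengths are in m, angles in rad, forces in N, time in s.
With the tool pointing down it reaches from about 0.25 to 0.85 m from the base axis. Payload 12.5 kg.
Tool frame: the origin (TCP) lies midway between the tips of the shut fingers; the grasp point (between the pads) lies 19 mm behind it; z points along the fingers, y is the line along which they close (so a half turn about z gives the same grasp; the last joint's range is limited). The gripper opens to 93 mm and grips with 3 to 60 N. Pads are 15 mm wide; open, the fingers measure 128 mm over their backs; the gripper's body (75 mm by 188 mm) begins 65 mm behind the grasp point.
Start: joints at [1.041, 0.351, 1.652, -0, 1.139, -0.085], TCP at [0.237, 0.496, 0.219] pointing down, gripper open.
Joint ranges: [-2.75, 2.75], [-0.79, 2.1], [0.01, 2.65], [-1.57, 4.71], [0.07, 3.14], [-2.87, 2.87]. Speed limits (rad/s): [2.22, 2.22, 2.79, 3.14, 3.14, 3.14].

## Interface

Orientations are given as [roll, pitch, yaw] about the fixed x, y, z axes, in that order (R = Rz(yaw) Ry(pitch) Rx(roll)).
In Python, from workcell import r, grab_frame, get_calibration gives the robot as it stands.
- The arm moves only by the shell command python3 -m inch 'ROWS' [FORCE]. ROWS is JSON, a list of rows, each a list of 3 entries, a list of its own where there are three numbers: the shift along the tool's x, y, z each as a share of 0.6 m, from -1 to 1, then the turn about the tool's z as a share of 360 degrees, from -1 to 1, then the closure, from 0 (fully open) to 1 (shut). A call has exactly 10 rows; each row is the pose to reach, as a shift and turn from the pose commanded when the call began, along the tool's axes at that moment, turning the shorter way round; what a row does not reach only later rows make up. A row lasts 1/10 s, in which the tool goes at most 50 mm and 8.59 degrees, less where a joint would pass 70% of its speed; a pose out of reach is approached as far as the arm can. A call with a number of a shift or a turn outside -1 to 1 is refused whole. A call with a gripper value outside its range is refused whole. The fingers move at their own pace and stop on an object; FORCE is the grip in N (left out, the last holds). Time passes only in rows, so rows that repeat a pose let the fingers close, or fill a call up. It gives the time, the measured TCP pose, the force, the opening and the grip force at its end, in the units of the state.
- r.get_state(): the state, without advancing time (a new reading comes with each control period).
- grab_frame(name): name is "scene" or "top" or "wrist"; returns the picture (384x512x3 uint8, blue, green, red); there is no depth.
- get_calibration(name): a dict with "fx", "fy", "cx", "cy" (pixels), "D" ([k1, k2, p1, p2, k3] as OpenCV has them; the pictures are not rectified), "xyz" and "attitude" of the camera in the world; the wrist camera has in their place "T_tool_cam" (4x4, takes a point from camera to tool coordinates, whose origin is the TCP and whose axes are the flange's). Camera axes: x right, y up, looking along -z (the intrinsics and any distortion apply to the point x, -y, -z); pixel columns grow to the right and rows downward; lengths in m; the calibration is good to about 2 mm. A picture is of the moment at which its call begins: read the wrist's pose just before it. get_calibration takes no time and is no camera call.
- r.sign_off(): hands the job in; it is judged then, once.
The state is a dict: "clock": time; "joint_pos": joint angles; "joint_velocities": joint speeds; "effort": joint torques, N m; "tcp_pos": TCP position; "eef_rot": TCP orientation; "ft_force": force on the tool from outside, world axes, zero at the start; "moment": the same for the moment, N m; "grip_width": finger opening in m; "finger_force": force on a finger pad.
Only numpy, scipy, OpenCV 4.12 (cv2) and the standard library are available. Lean on these libraries where they do the work, as an engineer would, in place of code of your own. Each camera call takes 0.05 s, during which the arm holds its last target. There are 200 camera calls.

## Working session

There is one attempt and no reset: what is moved stays moved. The work goes in short steps, Python scripts to look and compute and a shell command to move; the robot and the scene stay as the last step left them, time stands still between calls to the robot, and variables do not carry over. Pictures are saved under pics/ and viewed, at most 14 in all, crops included, and the job is handed in when it is done.

```bash
ls; mkdir -p pics; cat > h.py <<'E'
import numpy as np, cv2
from scipy.spatial.transform import Rotation as R
from workcell import r, grab_frame, get_calibration
def cam(name, st=None):
    c=get_calibration(name)
    K=np.array([[c['fx'],0,c['cx']],[0,c['fy'],c['cy']],[0,0,1.]]);D=np.array(c['D'],float)
    if 'T_tool_cam' in c:
        T=np.eye(4);T[:3,:3]=R.from_euler('xyz',st['eef_rot']).as_matrix();T[:3,3]=st['tcp_pos']
        T=T@np.array(c['T_tool_cam'])
    else:
        T=np.eye(4);a=np.array(c['attitude'],float)
        T[:3,:3]=R.from_euler('xyz',a).as_matrix() if a.size==3 else a;T[:3,3]=c['xyz']
    return K,D,T
def rays(C,px):
    K,D,T=C
    u=cv2.undistortPoints(np.array(px,float).reshape(-1,1,2),K,D).reshape(-1,2)
    d=np.c_[u[:,0],-u[:,1],-np.ones(len(u))]@T[:3,:3].T
    return T[:3,3],d
def onplane(C,px,z):
    o,d=rays(C,px); return o+d*((z-o[2])/d[:,2])[:,None]
def proj(C,P):
    K,D,T=C
    q=(np.array(P,float).reshape(-1,3)-T[:3,3])@T[:3,:3]
    return cv2.projectPoints(q*[1,-1,-1],np.zeros(3),np.zeros(3),K,D)[0].reshape(-1,2)
def tri(C1,p1,C2,p2):
    a,d=rays(C1,[p1]);b,e=rays(C2,[p2]);d=d[0];e=e[0]
    s=np.linalg.lstsq(np.c_[d,-e],b-a,rcond=None)[0]
    P,Q=a+s[0]*d,b+s[1]*e
    return (P+Q)/2,np.linalg.norm(P-Q)
def shot(name):
    st=r.get_state(); return grab_frame(name),cam(name,st)
E
python3 - <<'E'
from h import *
print(r.get_state())
for n in ("scene","top","wrist"):
    print(n,get_calibration(n)); im=grab_frame(n); cv2.imwrite(f"pics/{n}0.png",im)
E
```

```text
pics
{'clock': 0.0, 'joint_pos': array([ 1.04140866e+00,  3.51201903e-01,  1.65243941e+00, -6.50678673e-06,
        1.13913483e+00, -8.46176952e-02]), 'joint_velocities': array([-0.00049247, -0.00118348, -0.00122359,  0.00019552,  0.00046044,
        0.0002436 ]), 'effort': array([ 1.89387050e-03, -4.97310591e+01, -2.85270649e+01,  7.01024383e-02,
        2.54801859e-02, -6.11919586e-05]), 'tcp_pos': array([0.23644165, 0.49618336, 0.21811442]), 'eef_rot': array([-3.14041290e+00, -9.41388754e-05,  2.69682535e+00]), 'ft_force': array([ 0.02985094, -0.40326129,  0.08688734]), 'moment': array([-0.02048809,  0.01597966,  0.0144102 ]), 'finger_force': 0.0, 'grip_width': 0.09294082314758986}
scene {'fx': 371.91974678261045, 'fy': 371.91974678261045, 'cx': 245.62772238972047, 'cy': 189.51970583304208, 'D': array([-0.04776033,  0.        ,  0.        ,  0.        ,  0.        ]), 'xyz': array([ 0.19445977, -0.72896423,  0.79657774]), 'attitude': array([ 0.83998887, -0.01412939, -0.42601362])}
top {'fx': 425.75425951731967, 'fy': 425.75425951731967, 'cx': 258.52247569768014, 'cy': 190.556056781155, 'D': array([-0.07568143,  0.        ,  0.        ,  0.        ,  0.        ]), 'xyz': array([0.49773509, 0.01094073, 1.23694977]), 'attitude': array([ 0.0704434 , -0.00650146, -1.56537224])}
wrist {'fx': 312.0274964170258, 'fy': 312.0274964170258, 'cx': 253.51074109224677, 'cy': 191.06642146413208, 'D': array([-0.06860517,  0.        ,  0.        ,  0.        ,  0.        ]), 'T_tool_cam': array([[-3.90571775e-04,  9.68846496e-01,  2.47661695e-01,
         6.89234940e-02],
       [ 9.99999905e-01,  3.30881160e-04,  2.82638320e-04,
        -1.01183699e-03],
       [ 1.91886557e-04,  2.47661782e-01, -9.68846533e-01,
        -1.66433130e-01],
       [ 0.00000000e+00,  0.00000000e+00,  0.00000000e+00,
         1.00000000e+00]])}
```

View pics/top0.png

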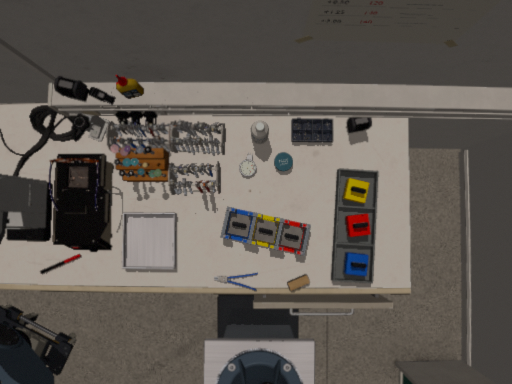

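View pics/scene0.png

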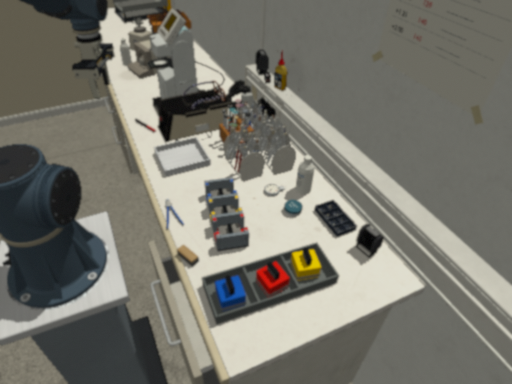

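The top view shows the dock at (266,231), the bin at (355,226) with yellow, red and blue stones, and the tray at (150,241). The tin, gauge and bottle are at (283,161), (248,168) and (260,130). I'll zoom in on the dock, bin and tray.

```bash
python3 - <<'E'
from h import *
im=cv2.imread('pics/top0.png')
a=cv2.resize(im[195:265,210:320],None,fx=7,fy=7,interpolation=cv2.INTER_CUBIC)
cv2.imwrite('pics/dockcrop.png',a)
C=cam('top')
hsv=cv2.cvtColor(im,cv2.COLOR_BGR2HSV)
def comp(m,lo):
    n,l,s,c=cv2.connectedComponentsWithStats(m.astype(np.uint8))
    return [(c[i],s[i,4],cv2.minAreaRect(np.argwhere(l==i)[:,::-1].astype(np.float32))) for i in range(1,n) if s[i,4]>lo]
roi=np.zeros(im.shape[:2],bool);roi[150:300,215:385]=1
H,S,V=hsv[...,0],hsv[...,1],hsv[...,2]
for n,m in dict(blue=(H>100)&(H<130),yellow=(H>20)&(H<35),red=(H<8)|(H>172)).items():
    for c,a,rc in comp(m&(S>130)&(V>70)&roi,6): print(n,c.round(1),a,[np.round(x,1) for x in rc], onplane(C,[c],.055).round(3))
for n,z,box in (('tray',.026,(205,275,115,182)),('bin',.034,(160,290,325,385)),('dock',.056,(200,262,215,320))):
    m=np.zeros(im.shape[:2],bool);y0,y1,x0,x1=box;m[y0:y1,x0:x1]=1
    # non-white-table : table V high
    print(n,'table V',np.median(V[270:280,190:215]))
    for c,a,rc in comp(m&(V<165),300 if n!='tray' else 100):
        P=onplane(C,cv2.boxPoints(rc),z); print(c.round(1),a,P.round(3).tolist())
E
```

```text
blue [242.  212.1] 44 [array([242.1, 212.1]), array([10.8,  3.7]), np.float64(11.3)] [[0.521 0.049 0.055]]
blue [250.4 213.3] 9 [array([250.5, 213. ]), array([2., 3.]), np.float64(90.0)] [[0.518 0.026 0.055]]
blue [226.5 236.5] 8 [array([226.5, 236.5]), array([2.2, 2.2]), np.float64(26.6)] [[0.453 0.092 0.055]]
blue [236.3 237.4] 52 [array([236.2, 237.3]), array([11.6,  4.5]), np.float64(11.3)] [[0.451 0.064 0.055]]
blue [244.5 240.5] 10 [array([244.5, 240.5]), array([3.1, 2.2]), np.float64(26.6)] [[0.443 0.042 0.055]]
blue [355.9 263.7] 391 [array([356.4, 263.9]), array([21.3, 22.1]), np.float64(6.3)] [[ 0.38  -0.267  0.055]]
blue [238.2 283.8] 24 [array([238.5, 283.8]), array([21.8,  1. ]), np.float64(15.5)] [[0.324 0.058 0.055]]
yellow [355.6 190.2] 430 [array([355.9, 190.2]), array([22.8, 21.8]), np.float64(14.0)] [[ 0.584 -0.268  0.055]]
yellow [267.6 218.1] 101 [array([267.5, 218.4]), array([23. ,  8.2]), np.float64(2.6)] [[ 0.505 -0.022  0.055]]
yellow [253.4 232. ] 7 [array([253.4, 232. ]), array([0.7, 6.1]), np.float64(14.0)] [[0.466 0.017 0.055]]
yellow [260.7 242.9] 70 [ar
[... 522 characters left out ...]
[288.  248.6] 63 [array([286.6, 248.4]), array([16.3,  4.7]), np.float64(12.5)] [[ 0.421 -0.079  0.055]]
red [280. 248.] 9 [array([280., 248.]), array([2., 2.]), np.float64(90.0)] [[ 0.422 -0.056  0.055]]
red [298. 252.] 9 [array([298., 252.]), array([2., 2.]), np.float64(90.0)] [[ 0.412 -0.106  0.055]]
tray table V 165.0
[148.7 240.9] 3842 [[0.539, 0.414, 0.026], [0.541, 0.224, 0.026], [0.346, 0.221, 0.026], [0.343, 0.41, 0.026]]
bin table V 165.0
[354.1 229.9] 5655 [[0.654, -0.186, 0.034], [0.655, -0.356, 0.034], [0.306, -0.352, 0.034], [0.307, -0.184, 0.034]]
dock table V 165.0
[264.7 233.6] 3566 [[0.425, 0.132, 0.056], [0.556, 0.107, 0.056], [0.505, -0.156, 0.056], [0.374, -0.13, 0.056]]
```

View pics/dockcrop.png

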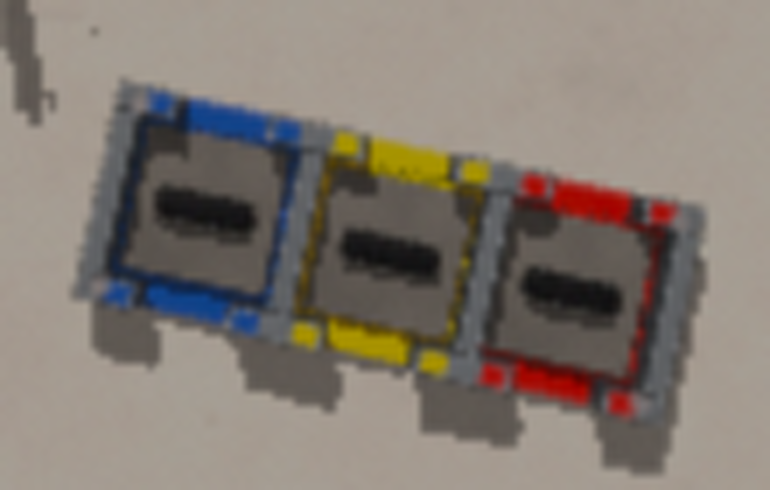

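```bash
cat >> h.py <<'E'
def go(p,yaw):
    "print shift/turn shares from the present pose to TCP p, yaw (mod pi, nearest)"
    st=r.get_state();M=R.from_euler('xyz',st['eef_rot']).as_matrix()
    d=M.T@(np.array(p)-st['tcp_pos'])/0.6
    y=np.arctan2(M[1,0],M[0,0]);t=-(yaw-y);t=(t+np.pi/2)%np.pi-np.pi/2
    print('tcp',st['tcp_pos'].round(4),'yaw %.4f'%y,'F',st['ft_force'].round(1),'w %.4f'%st['grip_width'],'-> shift',d.round(4).tolist(),'turn %.4f'%(t/2/np.pi),'t=%.1f'%st['clock'])
E
python3 -c "
from h import *
go([.47,.0,.25],1.381)"
```

```text
tcp [0.2365 0.4963 0.2183] yaw 2.6967 F [ 0.9 -0.4  0.1] w 0.0929 -> shift [-0.7072, -0.5792, -0.0525] turn 0.2094 t=0.1
```

```bash
python3 -m inch '[[[-0.05,-0.04,-0.0525],0.02,1],[[-0.7,-0.58,-0.0525],0.209,1],[[-0.7,-0.58,-0.0525],0.209,1],[[-0.7,-0.58,-0.0525],0.209,1],[[-0.7,-0.58,-0.0525],0.209,1],[[-0.7,-0.58,-0.0525],0.209,1],[[-0.7,-0.58,-0.0525],0.209,1],[[-0.7,-0.58,-0.0525],0.209,1],[[-0.7,-0.58,-0.0525],0.209,1],[[-0.7,-0.58,-0.0525],0.209,1]]'
python3 -c "
from h import *
go([.47,.0,.25],1.381)"
```

```text
clock: 1.15
tcp_pos: [0.4425, 0.0513, 0.2502]
eef_rot: [3.141, -0.0, 1.379]
ft_force: [1.0, -0.1, -0.2]
grip_width: 0.0176
finger_force: 0.0
tcp [0.4425 0.0513 0.2502] yaw 1.3786 F [ 1.  -0.1 -0.2] w 0.0176 -> shift [-0.0752, 0.0614, 0.0004] turn -0.0004 t=1.1
```

```bash
python3 -m inch '[[[-0.075,0.06,0],0,1],[[-0.075,0.06,0],0,1],[[-0.075,0.06,0],0,1],[[-0.075,0.06,0],0,1],[[-0.075,0.06,0],0,1],[[-0.075,0.06,0],0,1],[[-0.075,0.06,0],0,1],[[-0.075,0.06,0],0,1],[[-0.075,0.06,0],0,1],[[-0.075,0.06,0],0,1]]' >/dev/null
python3 - <<'E'
from h import *
go([.40,-.10,.25],1.381)
im,C=shot('wrist'); cv2.imwrite('pics/w1.png',im); np.save('w1.npy',np.array([C[0],C[2][:3,:3],np.tile(C[2][:3,3],(3,1))]))
np.savez('w1.npz',K=C[0],D=C[1],T=C[2])
E
```

```text
tcp [0.4691 0.0026 0.2501] yaw 1.3837 F [-0.4 -0.6 -0.1] w 0.0009 -> shift [-0.1894, -0.0813, 0.0002] turn 0.0004 t=2.1
```

View pics/w1.png

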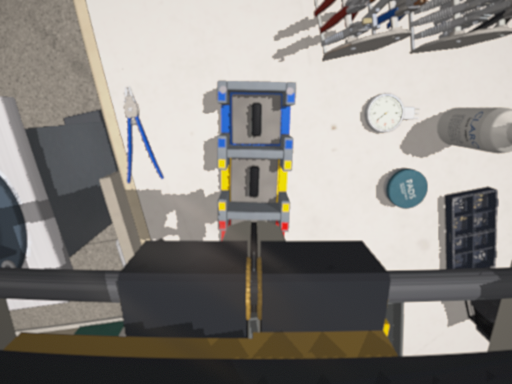

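```bash
python3 -m inch '[[[-0.2383,-0.03,0],0,1],[[-0.238,-0.03,0],0,1],[[-0.238,-0.03,0],0,1],[[-0.238,-0.03,0],0,1],[[-0.238,-0.03,0],0,1],[[-0.238,-0.03,0],0,1],[[-0.238,-0.03,0],0,1],[[-0.238,-0.03,0],0,1],[[-0.238,-0.03,0],0,1],[[-0.238,-0.03,0],0,1]]' >/dev/null
cat >> h.py <<'E'
def save(tag,name='wrist'):
    im,C=shot(name); cv2.imwrite(f'pics/{tag}.png',im); np.savez(f'{tag}.npz',K=C[0],D=C[1],T=C[2]); return im,C
def load(tag):
    z=np.load(f'{tag}.npz'); return cv2.imread(f'pics/{tag}.png'),(z['K'],z['D'],z['T'])
E
python3 - <<'E'
from h import *
go([.45,-.36,.25],1.381); save('w2')
E
python3 -m inch '[[[-0.35,0.1,-0.02],0,1],[[-0.35,0.1,-0.02],0,1],[[-0.35,0.1,-0.02],0,1],[[-0.35,0.1,-0.02],0,1],[[-0.35,0.1,-0.02],0,1],[[-0.35,0.1,-0.02],0,1],[[-0.35,0.1,-0.02],0,1],[[-0.35,0.1,-0.02],0,1],[[-0.35,0.1,-0.02],0,1],[[-0.35,0.1,-0.02],0,1]]' >/dev/null
python3 - <<'E'
from h import *
go([.45,-.36,.25],1.381); save('w3')
a=np.hstack([cv2.imread('pics/w2.png'),cv2.imread('pics/w3.png')]); cv2.imwrite('pics/w23.png',cv2.resize(a,(800,300),interpolation=cv2.INTER_AREA))
E
```

```text
tcp [ 0.4249 -0.1342  0.2501] yaw 1.3842 F [-0.2  0.1 -0.5] w 0.0005 -> shift [-0.3621, 0.1109, 0.0002] turn 0.0005 t=3.2
tcp [ 0.4449 -0.3512  0.2624] yaw 1.3846 F [ 0.8 -0.8  0.6] w 0.0004 -> shift [-0.0128, 0.0111, 0.0206] turn 0.0006 t=4.2
```

View pics/w23.png

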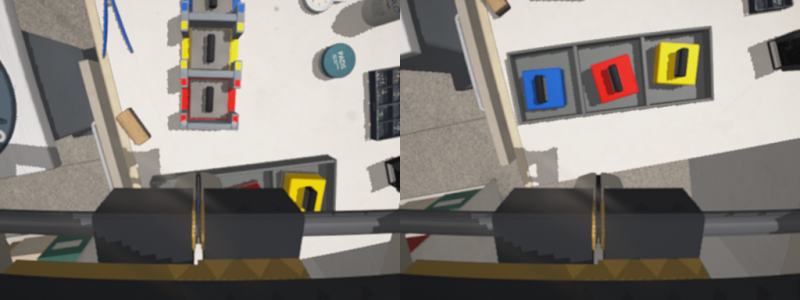

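```bash
cat >> h.py <<'E'
def comps(m,lo,hi=1e9):
    n,l,s,c=cv2.connectedComponentsWithStats(m.astype(np.uint8))
    return [(c[i],int(s[i,4]),cv2.minAreaRect(np.argwhere(l==i)[:,::-1].astype(np.float32))) for i in range(1,n) if lo<s[i,4]<hi]
def colors(im):
    H,S,V=cv2.split(cv2.cvtColor(im,cv2.COLOR_BGR2HSV)); k=(S>130)&(V>60)
    return dict(blue=(H>100)&(H<130)&k,yellow=(H>18)&(H<35)&k,red=((H<8)|(H>172))&k), V
E
python3 - <<'E'
from h import *
for tag in ('w1','w2'):
    im,C=load(tag);m,V=colors(im)
    roi=np.zeros(V.shape,bool); roi[0:236,205:310]=1
    for n in m:
        for c,a,rc in comps(m[n]&roi,8): print(tag,n,c.round(1),a,np.round(rc[1],1),onplane(C,[c],.056)[0].round(4))
    for c,a,rc in comps((V<45)&roi,80,900):
        P=onplane(C,cv2.boxPoints(rc),.038);print(tag,'rib',c.round(1),a,onplane(C,[c],.038)[0].round(4),P[:,:2].round(3).tolist())
im,C=load('w3');m,V=colors(im);it=cv2.imread('pics/top0.png');Ct=cam('top');mt,Vt=colors(it)
for n in m:
    for q,qV,CC,lo,roi in ((m[n],V,C,500,(0,512)),(mt[n],Vt,Ct,200,(325,385))):
        for c,a,rc in comps(q,lo):
            if not roi[0]<c[0]<roi[1]: continue
            poly=np.zeros(qV.shape,np.uint8);cv2.fillPoly(poly,[cv2.boxPoints(rc).astype(int)],1)
            for c2,a2,r2 in comps((qV<45)&(poly>0),15):
                P=onplane(CC,cv2.boxPoints(r2),.073);e=[P[1]-P[0],P[2]-P[1]];L=max(e,key=np.linalg.norm)
                print(n,a,c.round(1),'rib',c2.round(1),a2,onplane(CC,[r2[0]],.073)[0].round(4),'len',[np.linalg.norm(x).round(4) for x in e],'dir of own y',np.arctan2(L[1],L[0]).round(3), 'block(.049)',onplane(CC,[rc[0]],.049)[0].round(4))
E
```

```text
w1 blue [220.9  96.2] 46 [8. 6.] [0.448  0.0923 0.056 ]
w1 blue [226.9 118.4] 319 [15.4 52.2] [0.4497 0.0672 0.056 ]
w1 blue [249.  93.] 19 [18.  0.] [0.4794 0.0897 0.056 ]
w1 blue [290.6  97.9] 43 [7. 5.] [0.524 0.076 0.056]
w1 blue [284.8 119.3] 233 [27.  8.] [0.5138 0.054  0.056 ]
w1 blue [221.3 142.6] 49 [7. 6.] [0.4377 0.0417 0.056 ]
w1 blue [288.2 144. ] 46 [7. 6.] [0.5131 0.0258 0.056 ]
w1 blue [256.6 144.7] 10 [1. 6.] [0.4771 0.0318 0.056 ]
w1 yellow [225.8 178.1] 223 [31.  9.] [ 4.342e-01 -2.000e-04  5.600e-02]
w1 yellow [221.5 163.5] 48 [7. 6.] [0.4328 0.0179 0.056 ]
w1 yellow [280.8 180.3] 251 [ 9.7 41.1] [ 0.4976 -0.0148  0.056 ]
w1 yellow [287.3 164.6] 51 [7. 6.] [0.5081 0.0023 0.056 ]
w1 yellow [221.7 206. ] 44 [6. 6.] [ 0.422  -0.0329  0.056 ]
w1 yellow [285.2 207.4] 50 [7. 6.] [ 0.4973 -0.0489  0.056 ]
w1 red [221.7 224.1] 38 [7. 5.] [ 0.4172 -0.0557  0.056 ]
w1 red [276.9 223.3] 11 [4. 2.] [ 0.484  -0.0672  0.056 ]
w1 red [284.3 226. ] 43 [6. 6.] [ 0.4923 -0.0724  0.056 ]
w1 red [222.8 232.8] 13 [4. 2.] [ 0.4161 -0.0671  0.056 ]
w1 rib [253.9 121.4] 82 [0.4789 0.0576
[... 2134 characters left out ...]
.049 ]
yellow 8053 [215.1 345.6] rib [ 55.1 356.4] 669 [ 0.1507 -0.5676  0.073 ] len [np.float64(0.0158), np.float64(0.2336)] dir of own y -0.128 block(.049) [ 0.3171 -0.5965  0.049 ]
yellow 448 [355.5 190.4] rib [357.8 189.8] 50 [ 0.5836 -0.2695  0.073 ] len [np.float64(0.0101), np.float64(0.037)] dir of own y -1.809 block(.049) [ 0.5839 -0.2699  0.049 ]
red 2227 [274.2 100.2] rib [272.7 101.6] 96 [ 0.479  -0.2775  0.073 ] len [np.float64(0.0035), np.float64(0.0351)] dir of own y -1.424 block(.049) [ 0.4829 -0.2765  0.049 ]
red 435 [357.6 224.8] rib [359.8 225.1] 51 [ 0.4864 -0.2752  0.073 ] len [np.float64(0.0389), np.float64(0.01)] dir of own y -1.459 block(.049) [ 0.4868 -0.2751  0.049 ]
```

```bash
python3 - <<'E'
from h import *
_,C1=load('w1');i2,C2=load('w2');_,C3=load('w3');Ct=cam('top')
for a,b in (((221.5,163.5),(235.4,31.5)),((287.3,164.6),(306.5,33.7)),((221.7,206),(234.9,82)),((285.2,207.4),(304.4,83.9))):
    P,g=tri(C1,a,C2,b);print('rim flag',P.round(4),round(g,4))
m,V=colors(i2);roi=np.zeros(V.shape,bool);roi[25:150,250:290]=1
for c,a,rc in comps((V<50)&roi,40): print('w2 rib',c.round(1),a,np.round(rc[0],1)); y=c;print(tri(C1,(253.4,182.),C2,c)[0].round(4),onplane(C2,[c],.038)[0].round(4))
for a,b in (((178.9,115.4),(358.1,264.9)),((357.6,81.8),(357.8,189.8)),((272.7,101.6),(359.8,225.1))):
    P,g=tri(C3,a,Ct,b);print('stone rib',P.round(4),round(g,4))
go([.4807,.0590,.10],1.364)
E
```

```text
rim flag [0.4331 0.0182 0.0582] 0.0001
rim flag [0.5079 0.0025 0.0564] 0.0005
rim flag [ 0.4222 -0.0326  0.057 ] 0.0001
rim flag [ 0.4972 -0.0487  0.0568] 0.0001
w2 rib [266.8  63.3] 114 [268.  62.]
[ 0.463  -0.0165  0.0291] [ 0.4614 -0.0173  0.038 ]
w2 rib [266.3 128.9] 151 [267.5 127. ]
[ 0.452  -0.1138 -0.3923] [ 0.4475 -0.0905  0.038 ]
stone rib [ 0.375  -0.2717  0.0673] 0.0056
stone rib [ 0.5841 -0.2744  0.0485] 0.0037
stone rib [ 0.4834 -0.2786  0.0527] 0.0062
tcp [ 0.4449 -0.3514  0.2624] yaw 1.3844 F [ 0.2  0.1 -0.4] w 0.0008 -> shift [0.6832, -0.0681, 0.2705] turn 0.0033 t=4.3
```

```bash
python3 -m inch '[[[0.683,-0.068,0.07],0.003,1],[[0.683,-0.068,0.07],0.003,1],[[0.683,-0.068,0.07],0.003,1],[[0.683,-0.068,0.07],0.003,1],[[0.683,-0.068,0.07],0.003,1],[[0.683,-0.068,0.07],0.003,1],[[0.683,-0.068,0.07],0.003,1],[[0.683,-0.068,0.07],0.003,1],[[0.683,-0.068,0.07],0.003,1],[[0.683,-0.068,0.27],0.003,1]]' >/dev/null
python3 -c "
from h import *
go([.4807,.0590,.045],1.364)"
```

```text
tcp [0.4842 0.0604 0.174 ] yaw 1.3683 F [ 2.2 -0.4 -1.1] w 0.0007 -> shift [-0.004, -0.0075, 0.2149] turn 0.0007 t=5.3
```

```bash
python3 -m inch '[[[-0.002,-0.005,0.08],0.0007,1],[[-0.002,-0.005,0.15],0.0007,1],[[-0.002,-0.005,0.18],0.0007,1],[[-0.002,-0.005,0.2],0.0007,1],[[-0.002,-0.005,0.2],0.0007,1],[[-0.002,-0.005,0.2],0.0007,1],[[-0.002,-0.005,0.2],0.0007,1],[[-0.002,-0.005,0.2],0.0007,1],[[-0.002,-0.005,0.2],0.0007,1],[[-0.002,-0.005,0.2],0.0007,1]]' >/dev/null
python3 -c "
from h import *
go([.4807,.0590,.045],1.364)"
```

```text
tcp [0.4779 0.0577 0.0505] yaw 1.3604 F [0.3 0.1 0.6] w 0.0010 -> shift [0.0031, 0.0041, 0.0092] turn -0.0006 t=6.3
```

```bash
python3 -m inch '[[[0.003,0.004,0.006],-0.0006,1],[[0.003,0.004,0.009],-0.0006,1],[[0.003,0.004,0.012],-0.0006,1],[[0.003,0.004,0.014],-0.0006,1],[[0.003,0.004,0.016],-0.0006,1],[[0.003,0.004,0.018],-0.0006,1],[[0.003,0.004,0.02],-0.0006,1],[[0.003,0.004,0.021],-0.0006,1],[[0.003,0.004,0.022],-0.0006,1],[[0.003,0.004,0.022],-0.0006,1]]'
python3 -c "
from h import *
go([.4807,.0590,.036],1.364)"
```

```text
clock: 7.3
tcp_pos: [0.4805, 0.059, 0.0382]
eef_rot: [3.141, -0.0, 1.364]
ft_force: [-7.5, 0.3, 22.4]
grip_width: 0.0007
finger_force: 11.5
tcp [0.4805 0.059  0.0382] yaw 1.3642 F [-7.5  0.3 22.4] w 0.0007 -> shift [0.0001, 0.0003, 0.0036] turn 0.0000 t=7.3
```

```bash
python3 -m inch '[[[0,0,0],0,1],[[0,0,0],0,1],[[0,0,-0.07],0,1],[[0,0,-0.07],0,1],[[-0.1264,0,-0.07],0,1],[[-0.1264,0,-0.07],0,1],[[-0.1264,0,-0.07],0,1],[[-0.1264,0,-0.05],0,1],[[-0.1264,0,-0.03],0,1],[[-0.1264,0,-0.02],0,1]]' >/dev/null
python3 -c "
from h import *
go([.4651,-.0152,.036],1.364)"
```

```text
tcp [ 0.4642 -0.0144  0.0471] yaw 1.3652 F [0.8 0.9 0.2] w 0.0009 -> shift [-0.0009, 0.0018, 0.0186] turn 0.0002 t=8.3
```

```bash
python3 -m inch '[[[-0.001,0.001,0.003],0,1],[[-0.001,0.001,0.006],0,1],[[-0.001,0.001,0.009],0,1],[[-0.001,0.001,0.012],0,1],[[-0.001,0.001,0.014],0,1],[[-0.001,0.001,0.016],0,1],[[-0.001,0.001,0.018],0,1],[[-0.001,0.001,0.018],0,1],[[-0.001,0.001,0.018],0,1],[[-0.001,0.001,0.018],0,1]]'
python3 -m inch '[[[0,0,0],0,1],[[0,0,-0.07],0,1],[[0,0,-0.07],0,1],[[-0.1264,0,-0.07],0,1],[[-0.1264,0,-0.07],0,1],[[-0.1264,0,-0.07],0,1],[[-0.1264,0,-0.05],0,1],[[-0.1264,0,-0.03],0,1],[[-0.1264,0,-0.02],0,1],[[-0.1264,0,-0.02],0,1]]' >/dev/null
python3 -c "
from h import *
go([.4494,-.0891,.036],1.364)"
```

```text
clock: 9.3
tcp_pos: [0.4654, -0.016, 0.0383]
eef_rot: [3.141, -0.0, 1.364]
ft_force: [-0.7, 0.5, 5.7]
grip_width: 0.0004
finger_force: 2.4
tcp [ 0.4491 -0.0894  0.0488] yaw 1.3651 F [-0.7  0.2  1.8] w 0.0006 -> shift [0.0005, 0.0004, 0.0213] turn 0.0002 t=10.3
```

```bash
python3 -m inch '[[[0,0,0.005],0,1],[[0,0,0.009],0,1],[[0,0,0.012],0,1],[[0,0,0.015],0,1],[[0,0,0.018],0,1],[[0,0,0.02],0,1],[[0,0,0.022],0,1],[[0,0,0.022],0,1],[[0,0,0.022],0,1],[[0,0,0.022],0,1]]'
python3 -c "
from h import *
go([.4494,-.0891,.080],1.364)"
```

```text
clock: 11.3
tcp_pos: [0.4498, -0.0902, 0.0382]
eef_rot: [3.141, 0.0, 1.364]
ft_force: [-7.7, 2.0, 25.2]
grip_width: 0.0002
finger_force: 12.5
tcp [ 0.4498 -0.0902  0.0382] yaw 1.3642 F [-7.7  2.  25.2] w 0.0002 -> shift [0.0017, -0.001, -0.0697] turn 0.0000 t=11.3
```

```bash
python3 -m inch '[[[0.001,-0.001,-0.05],0,1],[[0.001,-0.001,-0.07],0,0.45],[[0.001,-0.001,-0.07],0,0.45],[[0.001,-0.001,-0.07],0,0.45],[[0.001,-0.001,-0.07],0,0.45],[[0.001,-0.001,-0.07],0,0.45],[[0.001,-0.001,-0.05],0,0.45],[[0.001,-0.001,-0.02],0,0.45],[[0.001,-0.001,0],0,0.45],[[0.001,-0.001,0.005],0,0.45]]' 40
python3 -c "
from h import *
go([.4494,-.0891,.027],1.364)"
```

```text
clock: 12.3
tcp_pos: [0.4483, -0.0892, 0.0322]
eef_rot: [-3.139, -0.0, 1.364]
ft_force: [-0.1, -0.5, -0.1]
grip_width: 0.0512
finger_force: 0.0
tcp [ 0.4483 -0.0892  0.0322] yaw 1.3641 F [-0.1 -0.5 -0.1] w 0.0512 -> shift [0.0006, 0.0017, 0.0086] turn 0.0000 t=12.3
```

```bash
python3 -m inch '[[[0.0005,0.001,0.003],0,0.45],[[0.0005,0.001,0.006],0,0.45],[[0.0005,0.001,0.008],0,0.45],[[0.0005,0.001,0.008],0,1],[[0.0005,0.001,0.008],0,1],[[0.0005,0.001,0.008],0,1],[[0.0005,0.001,0.008],0,1],[[0.0005,0.001,0.008],0,1],[[0.0005,0.001,0.008],0,1],[[0.0005,0.001,0.008],0,1]]' 40
```

```text
clock: 13.3
tcp_pos: [0.45, -0.0893, 0.0292]
eef_rot: [3.141, 0.0, 1.364]
ft_force: [-0.3, 0.0, 1.6]
grip_width: 0.0113
finger_force: 40.0
```

```bash
python3 -m inch '[[[0,0,-0.05],0,1],[[0,0,-0.13],0,1],[[0,0,-0.2],0,1],[[0.37,-0.09,-0.35],0,1],[[0.37,-0.09,-0.35],0,1],[[0.37,-0.09,-0.35],0,1],[[0.37,-0.09,-0.35],0,1],[[0.37,-0.09,-0.35],0,1],[[0.37,-0.09,-0.35],0,1],[[0.37,-0.09,-0.35],0,1]]'
python3 -m inch '[[[0,0,0],0,1],[[0,0,0],0,1],[[0,0,0],0,1],[[0,0,0],0,1],[[0,0,0],0,1],[[0,0,0],0,1],[[0,0,0],0,1],[[0,0,0],0,1],[[0,0,0],0,1],[[0,0,0],0,1]]' >/dev/null
python3 - <<'E'
from h import *
im,C=save('w4');go([.45,.3,.1],1.364)
V=cv2.cvtColor(im,cv2.COLOR_BGR2HSV)[...,2]
print([int(V[y,x]) for x,y in ((250,120),(250,60),(150,100))])
E
```

```text
clock: 14.3
tcp_pos: [0.4423, 0.1394, 0.239]
eef_rot: [-3.142, 0.0, 1.366]
ft_force: [0.0, -0.1, -0.2]
grip_width: 0.0113
finger_force: 40.0
tcp [0.4427 0.1391 0.2391] yaw 1.3641 F [ 0.7 -0.5 -1.2] w 0.0110 -> shift [0.265, -0.0431, 0.2319] turn 0.0000 t=15.3
[235, 234, 234]
```

View pics/w4.png

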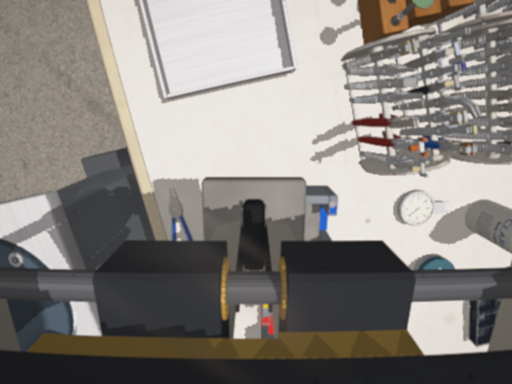

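```bash
python3 - <<'E'
from h import *
_,C=load('w4')
P=onplane(C,[(162,95),(295,69),(140,8),(284,14)],.026)[:,:2];print(P.round(4))
d=P[1]-P[0];print(np.linalg.norm(d),np.arctan2(d[1],d[0]))
a=np.arctan2(d[1],d[0]);x=np.array([np.cos(a),np.sin(a)]);y=np.array([-x[1],x[0]])
c=(P[0]+P[1])/2+y*.075;print('centre',c.round(4))
Ct=cam('top');print(proj(Ct,[[*c,.026]]))
for sx in(-.037,.037):
  for sy in (-.035,.035): print(sx,sy,(c+x*sx+y*sy).round(4))
g=c+x*.037-y*.035
go([*g,.14],a+np.pi/2)
E
```

```text
[[0.3539 0.2466]
 [0.5122 0.2425]
 [0.354  0.3447]
 [0.5109 0.3033]]
0.15830629638689522 -0.02556412190735565
centre [0.4349 0.3195]
[[146.98840306 241.97659904]]
-0.037 -0.035 [0.3971 0.2855]
-0.037 0.035 [0.3988 0.3555]
0.037 -0.035 [0.471  0.2836]
0.037 0.035 [0.4728 0.3536]
tcp [0.4427 0.1391 0.2391] yaw 1.3641 F [ 0.7 -0.5 -1.2] w 0.0110 -> shift [0.2455, -0.0031, 0.1652] turn -0.0288 t=15.3
```

```bash
python3 -c "
from h import *
go([.398,.355,.12],1.545)"

```

```text
tcp [0.4427 0.1391 0.2391] yaw 1.3641 F [ 0.7 -0.5 -1.2] w 0.0110 -> shift [0.337, -0.1467, 0.1986] turn -0.0288 t=15.3
```

```bash
python3 -m inch '[[[0.337,-0.147,0.03],-0.0288,1],[[0.337,-0.147,0.03],-0.0288,1],[[0.337,-0.147,0.03],-0.0288,1],[[0.337,-0.147,0.03],-0.0288,1],[[0.337,-0.147,0.03],-0.0288,1],[[0.337,-0.147,0.1],-0.0288,1],[[0.337,-0.147,0.18],-0.0288,1],[[0.337,-0.147,0.25],-0.0288,1],[[0.337,-0.147,0.3],-0.0288,1],[[0.337,-0.147,0.32],-0.0288,1]]' >/dev/null
python3 -c "
from h import *
go([.398,.355,.024],1.545)"

```

```text
tcp [0.3966 0.3542 0.0445] yaw 1.5452 F [ 0.1 -0.1 -0.7] w 0.0112 -> shift [0.0015, 0.0023, 0.0342] turn 0.0000 t=16.4
```

```bash
python3 -m inch '[[[0.001,0.001,0.012],0,1],[[0.001,0.001,0.024],0,1],[[0.001,0.001,0.03],0,1],[[0.001,0.001,0.034],0,1],[[0.001,0.001,0.036],0,1],[[0.001,0.001,0.036],0,1],[[0.001,0.001,0.036],0,0.72],[[0.001,0.001,0.036],0,0.72],[[0.001,0.001,0.036],0,0.72],[[0.001,0.001,0.036],0,0.72]]'
python3 -m inch '[[[0,0,-0.06],0,0.72],[[0,0,-0.14],0,0.72],[[0,0,-0.22],0,0.72],[[0,0,-0.28],0,0.72],[[-0.2,0,-0.28],0,0.45],[[-0.4,0.1,-0.28],0.0288,0.45],[[-0.6,0.1,-0.28],0.0288,0.45],[[-0.6,0.1,-0.28],0.0288,0.45],[[-0.6,0.1,-0.28],0.0288,0.45],[[-0.6,0.1,-0.28],0.0288,0.45]]'
python3 -c "
from h import *
go([.4651,-.0152,.06],1.364)"
```

```text
clock: 17.35
tcp_pos: [0.3985, 0.3556, 0.0256]
eef_rot: [3.141, -0.0, 1.545]
ft_force: [0.7, 0.1, -0.4]
grip_width: 0.0259
finger_force: 0.0
clock: 18.35
tcp_pos: [0.4396, 0.0577, 0.1938]
eef_rot: [3.141, -0.0, 1.364]
ft_force: [1.1, 0.9, -0.7]
grip_width: 0.0512
finger_force: 0.0
tcp [0.4396 0.0577 0.1938] yaw 1.3644 F [ 1.1  0.9 -0.7] w 0.0512 -> shift [-0.1103, 0.0664, 0.223] turn 0.0001 t=18.4
```

```bash
python3 -m inch '[[[-0.11,0.066,0],0,0.45],[[-0.11,0.066,0.04],0,0.45],[[-0.11,0.066,0.1],0,0.45],[[-0.11,0.066,0.16],0,0.45],[[-0.11,0.066,0.2],0,0.45],[[-0.11,0.066,0.22],0,0.45],[[-0.11,0.066,0.24],0,0.45],[[-0.11,0.066,0.25],0,0.45],[[-0.11,0.066,0.26],0,0.45],[[-0.11,0.066,0.26],0,0.45]]' >/dev/null
python3 -c "
from h import *
go([.4651,-.0152,.027],1.364)"
```

```text
tcp [ 0.465  -0.013   0.0375] yaw 1.3642 F [-0.5  0.   0.2] w 0.0512 -> shift [-0.0035, 0.001, 0.0175] turn 0.0000 t=19.4
```

```bash
python3 -m inch '[[[-0.003,0.001,0.006],0,0.45],[[-0.003,0.001,0.012],0,0.45],[[-0.003,0.001,0.017],0,0.45],[[-0.003,0.001,0.018],0,0.45],[[-0.003,0.001,0.018],0,1],[[-0.003,0.001,0.018],0,1],[[-0.003,0.001,0.018],0,1],[[-0.003,0.001,0.018],0,1],[[-0.003,0.001,0.018],0,1],[[-0.003,0.001,0.018],0,1]]'
python3 -m inch '[[[0,0,-0.04],0,1],[[0,0,-0.12],0,1],[[0,0,-0.2],0,1],[[0,0,-0.28],0,1],[[0.1,0,-0.3],0,1],[[0.4,-0.1,-0.3],0,1],[[0.4,-0.1,-0.3],-0.0288,1],[[0.4,-0.1,-0.3],-0.0288,1],[[0.4,-0.1,-0.3],-0.0288,1],[[0.4,-0.1,-0.3],-0.0288,1]]'
python3 -c "
from h import *
go([.3971,.2855,.023],1.545)"
```

```text
clock: 20.35
tcp_pos: [0.4652, -0.0149, 0.0268]
eef_rot: [3.141, -0.0, 1.364]
ft_force: [0.6, -0.1, -0.2]
grip_width: 0.0117
finger_force: 40.0
clock: 21.35
tcp_pos: [0.4545, 0.2368, 0.2066]
eef_rot: [-3.142, -0.001, 1.55]
ft_force: [-0.2, -1.1, -0.5]
grip_width: 0.0116
finger_force: 40.0
tcp [0.4545 0.2368 0.2066] yaw 1.5500 F [-0.2 -1.1 -0.5] w 0.0116 -> shift [0.0789, -0.0973, 0.3061] turn 0.0008 t=21.4
```

```bash
python3 -m inch '[[[0.076,-0.097,0],0,1],[[0.076,-0.097,0.03],0,1],[[0.076,-0.097,0.1],0,1],[[0.076,-0.097,0.18],0,1],[[0.076,-0.097,0.23],0,1],[[0.076,-0.097,0.26],0,1],[[0.076,-0.097,0.27],0,1],[[0.076,-0.097,0.28],0,1],[[0.076,-0.097,0.28],0,1],[[0.076,-0.097,0.28],0,1]]' >/dev/null
python3 -c "
from h import *
go([.3971,.2835,.021],1.545)"
```

```text
tcp [0.3991 0.2795 0.0395] yaw 1.5450 F [-0.7  0.1 -0.9] w 0.0117 -> shift [0.0065, -0.0035, 0.0309] turn 0.0000 t=22.4
```

```bash
python3 -m inch '[[[0.005,-0.002,0.012],0,1],[[0.005,-0.002,0.02],0,1],[[0.005,-0.002,0.026],0,1],[[0.005,-0.002,0.03],0,1],[[0.005,-0.002,0.031],0,1],[[0.005,-0.002,0.031],0,1],[[0.005,-0.002,0.031],0,0.72],[[0.005,-0.002,0.031],0,0.72],[[0.005,-0.002,0.031],0,0.72],[[0.005,-0.002,0.031],0,0.72]]'
python3 -m inch '[[[0,0,-0.06],0,0.72],[[0,0,-0.14],0,0.72],[[0,0,-0.22],0,0.72],[[0,0,-0.28],0,0.72],[[-0.2,0,-0.28],0,0.45],[[-0.35,0.1,-0.28],0.0288,0.45],[[-0.35,0.1,-0.28],0.0288,0.45],[[-0.35,0.1,-0.28],0.0288,0.45],[[-0.35,0.1,-0.28],0.0288,0.45],[[-0.35,0.1,-0.28],0.0288,0.45]]'
python3 -c "
from h import *
go([.4807,.0590,.027],1.364)"
```

```text
clock: 23.35
tcp_pos: [0.3976, 0.2824, 0.0202]
eef_rot: [3.141, -0.0, 1.545]
ft_force: [0.3, -0.3, -0.5]
grip_width: 0.0258
finger_force: 0.0
clock: 24.35
tcp_pos: [0.4527, 0.0688, 0.1882]
eef_rot: [3.141, 0.0, 1.361]
ft_force: [-0.3, -0.1, 0.5]
grip_width: 0.0513
finger_force: 0.0
tcp [0.4527 0.0688 0.1882] yaw 1.3606 F [-0.3 -0.1  0.5] w 0.0513 -> shift [-0.0062, 0.0489, 0.2687] turn -0.0005 t=24.4
```

```bash
python3 -m inch '[[[-0.006,0.049,0],-0.0005,0.45],[[-0.006,0.049,0.08],-0.0005,0.45],[[-0.006,0.049,0.14],-0.0005,0.45],[[-0.006,0.049,0.19],-0.0005,0.45],[[-0.006,0.049,0.22],-0.0005,0.45],[[-0.006,0.049,0.24],-0.0005,0.45],[[-0.006,0.049,0.25],-0.0005,0.45],[[-0.006,0.049,0.25],-0.0005,0.45],[[-0.006,0.049,0.25],-0.0005,0.45],[[-0.006,0.049,0.25],-0.0005,0.45]]' >/dev/null
python3 -c "
from h import *
go([.4807,.0590,.027],1.364)"
```

```text
tcp [0.4806 0.0614 0.039 ] yaw 1.3673 F [ 0.3 -0.7  0.8] w 0.0510 -> shift [-0.004, 0.0009, 0.0199] turn 0.0005 t=25.4
```

```bash
python3 -m inch '[[[-0.003,0.001,0.006],0,0.45],[[-0.003,0.001,0.012],0,0.45],[[-0.003,0.001,0.018],0,0.45],[[-0.003,0.001,0.02],0,0.45],[[-0.003,0.001,0.02],0,1],[[-0.003,0.001,0.02],0,1],[[-0.003,0.001,0.02],0,1],[[-0.003,0.001,0.02],0,1],[[-0.003,0.001,0.02],0,1],[[-0.003,0.001,0.02],0,1]]'
python3 -m inch '[[[0,0,-0.04],0,1],[[0,0,-0.12],0,1],[[0,0,-0.2],0,1],[[0,0,-0.28],0,1],[[0,0,-0.33],-0.05,1],[[0.35,-0.1,-0.34],-0.279,1],[[0.35,-0.1,-0.34],-0.279,1],[[0.35,-0.1,-0.34],-0.279,1],[[0.35,-0.1,-0.34],-0.279,1],[[0.35,-0.1,-0.34],-0.279,1]]'
python3 -c "
from h import *
go([.467,.295,.12],3.116)"
```

```text
clock: 26.35
tcp_pos: [0.4804, 0.0595, 0.0262]
eef_rot: [3.141, -0.0, 1.367]
ft_force: [-0.5, -0.4, -0.0]
grip_width: 0.0114
finger_force: 40.0
clock: 27.35
tcp_pos: [0.4631, 0.2808, 0.2301]
eef_rot: [3.141, -0.001, 2.276]
ft_force: [0.1, -0.9, -1.2]
grip_width: 0.0113
finger_force: 40.0
tcp [0.4631 0.2808 0.2301] yaw 2.2761 F [ 0.1 -0.9 -1.2] w 0.0113 -> shift [0.0137, 0.0203, 0.1835] turn -0.1337 t=27.4
```

```bash
python3 -m inch '[[[0.014,0.02,0],-0.134,1],[[0.014,0.02,0],-0.134,1],[[0.014,0.02,0],-0.134,1],[[0.014,0.02,0],-0.134,1],[[0.014,0.02,0],-0.134,1],[[0.014,0.02,0],-0.134,1],[[0.014,0.02,0.06],-0.134,1],[[0.014,0.02,0.12],-0.134,1],[[0.014,0.02,0.18],-0.134,1],[[0.014,0.02,0.18],-0.134,1]]' >/dev/null
python3 -c "
from h import *
save('w5');go([.467,.295,.021],3.116)"
```

```text
tcp [0.4668 0.2909 0.1209] yaw 3.1092 F [-0.1  0.1 -0.3] w 0.0113 -> shift [-0.0007, 0.0072, 0.1665] turn -0.0011 t=28.4
```

View pics/w5.png

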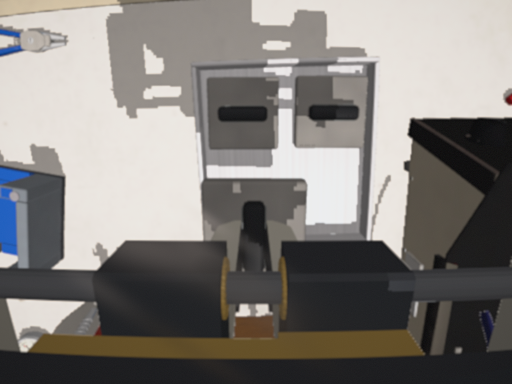

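```bash
python3 -m inch '[[[-0.001,0.006,0.06],0,1],[[-0.001,0.006,0.11],0,1],[[-0.001,0.006,0.14],0,1],[[-0.001,0.006,0.155],0,1],[[-0.001,0.006,0.163],0,1],[[-0.001,0.006,0.166],0,1],[[-0.001,0.006,0.166],0,1],[[-0.001,0.006,0.166],0,0.72],[[-0.001,0.006,0.166],0,0.72],[[-0.001,0.006,0.166],0,0.72]]'
python3 -m inch '[[[0,0,-0.06],0,0.72],[[0,0,-0.14],0,0.72],[[0,0,-0.22],0,0.72],[[0,0,-0.3],0,0.72],[[0.1,0.1,-0.35],0,0.72],[[0.1,0.6,-0.35],0.26,0.72],[[0.1,0.6,-0.35],0.26,0.72],[[0.1,0.6,-0.35],0.26,0.72],[[0.1,0.6,-0.35],0.26,0.72],[[0.1,0.6,-0.35],0.26,0.72]]'
python3 -c "
from h import *
go([.44,-.33,.23],1.364)"
```

```text
clock: 29.4
tcp_pos: [0.4688, 0.2951, 0.023]
eef_rot: [3.141, 0.001, 3.109]
ft_force: [0.9, 0.4, -0.0]
grip_width: 0.0253
finger_force: 0.0
clock: 30.4
tcp_pos: [0.4236, 0.5794, 0.2296]
eef_rot: [3.141, 0.0, 2.357]
ft_force: [0.6, -0.7, 0.0]
grip_width: 0.0261
finger_force: 0.0
tcp [0.4236 0.5794 0.2296] yaw 2.3573 F [ 0.6 -0.7  0. ] w 0.0261 -> shift [-1.09, -1.0536, -0.0009] turn 0.1581 t=30.4
```

```bash
python3 -m inch '[[[0,0,-0.06],0,0.72],[[-0.99,-0.96,-0.06],0.158,0.72],[[-0.99,-0.96,-0.06],0.158,0.72],[[-0.99,-0.96,-0.06],0.158,0.72],[[-0.99,-0.96,-0.06],0.158,0.72],[[-0.99,-0.96,-0.06],0.158,0.72],[[-0.99,-0.96,-0.06],0.158,0.72],[[-0.99,-0.96,-0.06],0.158,0.72],[[-0.99,-0.96,-0.06],0.158,0.72],[[-0.99,-0.96,-0.06],0.158,0.72]]' >/dev/null
python3 -c "
from h import *
go([.44,-.33,.25],1.364)"
```

```text
tcp [0.4339 0.1257 0.2656] yaw 1.3707 F [1.1 0.5 0.1] w 0.0259 -> shift [-0.7424, 0.161, 0.026] turn 0.0011 t=31.4
```

```bash
python3 -m inch '[[[-0.742,0.161,0.02],0.001,0.72],[[-0.742,0.161,0.02],0.001,0.72],[[-0.742,0.161,0.02],0.001,0.72],[[-0.742,0.161,0.02],0.001,0.72],[[-0.742,0.161,0.02],0.001,0.72],[[-0.742,0.161,0.02],0.001,0.72],[[-0.742,0.161,0.02],0.001,0.72],[[-0.742,0.161,0.02],0.001,0.72],[[-0.742,0.161,0.02],0.001,0.72],[[-0.742,0.161,0.02],0.001,0.72]]' >/dev/null
python3 -m inch '[[[0,0,0],0,0.6],[[0,0,0],0,0.6],[[0,0,0],0,0.6],[[0,0,0],0,0.6],[[0,0,0],0,0.6],[[0,0,0],0,0.6],[[0,0,0],0,0.6],[[0,0,0],0,0.6],[[0,0,0],0,0.6],[[0,0,0],0,0.6]]' >/dev/null
cat > bin.py <<'E'
from h import *
import sys
def stones(im,C,pr=True):
    m,V=colors(im);out={}
    for n in m:
        q=m[n].copy();q[235:]=0
        cs=[t for t in comps(q,900)]
        for c,a,rc in cs:
            poly=np.zeros(V.shape,np.uint8);cv2.fillPoly(poly,[cv2.boxPoints(rc).astype(int)],1)
            for c2,a2,r2 in comps((V<60)&(poly>0),60):
                P=onplane(C,cv2.boxPoints(r2),.072);e=[P[1]-P[0],P[2]-P[1]];L=max(e,key=np.linalg.norm);e2=onplane(C,cv2.boxPoints(rc),.049);f=e2[1]-e2[0]
                out[n]=(c2,onplane(C,[r2[0]],.072)[0])
                if pr: print(n,'blk',c.round(1),a,'ang',np.arctan2(f[1],f[0]).round(3),np.linalg.norm(f).round(4),onplane(C,[rc[0]],.049)[0].round(4),'rib',c2.round(1),a2,out[n][1].round(4),'len',[float(np.linalg.norm(x).round(4)) for x in e],'dir',np.arctan2(L[1],L[0]).round(3))
    return out
if __name__=='__main__':
    st=r.get_state();print(st['clock'],st['tcp_pos'].round(4))
    stones(*save(sys.argv[1]))
E
python3 bin.py w6
```

```text
33.4 [ 0.4404 -0.328   0.2533]
blue blk [190.7 133.1] 2172 ang -0.095 0.0611 [ 0.3747 -0.271   0.049 ] rib [185.2 135.3] 330 [ 0.3741 -0.2712  0.072 ] len [0.0119, 0.0367] dir -1.718
yellow blk [375.6  86.7] 2471 ang 1.402 0.06 [ 0.5986 -0.2624  0.049 ] rib [386.4  86.2] 496 [ 0.5992 -0.2632  0.072 ] len [0.0371, 0.0163] dir 1.389
red blk [280.9 118.6] 2256 ang 0.102 0.059 [ 0.4829 -0.2762  0.049 ] rib [282.2 120.5] 293 [ 0.482  -0.2769  0.072 ] len [0.0101, 0.0362] dir -1.443
```

View pics/w6.png

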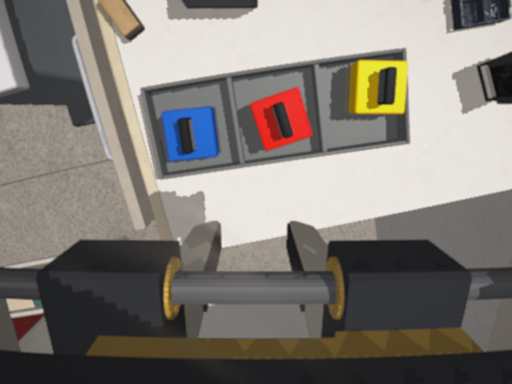

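```bash
python3 -c "
from h import *
go([.4825,-.2765,.10],1.686)"
```

```text
tcp [ 0.4404 -0.3279  0.2533] yaw 1.3643 F [-0.1 -0.3 -0.3] w 0.0375 -> shift [0.0983, 0.0511, 0.2555] turn -0.0512 t=33.5
```

```bash
python3 -m inch '[[[0.098,0.051,0.05],-0.0512,0.6],[[0.098,0.051,0.1],-0.0512,0.6],[[0.098,0.051,0.16],-0.0512,0.6],[[0.098,0.051,0.21],-0.0512,0.6],[[0.098,0.051,0.25],-0.0512,0.6],[[0.098,0.051,0.28],-0.0512,0.6],[[0.098,0.051,0.29],-0.0512,0.6],[[0.098,0.051,0.3],-0.0512,0.6],[[0.098,0.051,0.3],-0.0512,0.6],[[0.098,0.051,0.3],-0.0512,0.6]]' >/dev/null
python3 -c "
from h import *
go([.4825,-.2765,.053],1.686)"
```

```text
tcp [ 0.4828 -0.2769  0.0741] yaw 1.6859 F [-0.3 -0.1  0.1] w 0.0371 -> shift [0.0008, -0.0004, 0.0351] turn -0.0000 t=34.5
```

```bash
python3 -m inch '[[[0.0005,0,0.012],0,0.6],[[0.0005,0,0.022],0,0.6],[[0.0005,0,0.03],0,0.6],[[0.0005,0,0.034],0,0.6],[[0.0005,0,0.035],0,1],[[0.0005,0,0.035],0,1],[[0.0005,0,0.035],0,1],[[0.0005,0,0.035],0,1],[[0.0005,0,0.035],0,1],[[0.0005,0,0.035],0,1]]' 45
python3 -m inch '[[[0,0,-0.05],0,1],[[0,0,-0.12],0,1],[[0,0,-0.18],0,1],[[0,0,-0.2],0,1],[[0,0,-0.2],0,1],[[0,0,-0.2],0,1],[[0,0,-0.2],0,1],[[0,0,-0.2],0,1],[[0,0,-0.2],0,1],[[0,0,-0.2],0,1]]'
python3 -c "
from h import *
go([.4494,-.0891,.15],1.364)"
```

```text
clock: 35.45
tcp_pos: [0.4823, -0.2763, 0.0523]
eef_rot: [-3.141, -0.0, 1.686]
ft_force: [-0.0, 0.5, -1.2]
grip_width: 0.0118
finger_force: 45.0
clock: 36.45
tcp_pos: [0.4823, -0.2763, 0.1718]
eef_rot: [-3.141, -0.0, 1.686]
ft_force: [0.1, -0.1, -1.4]
grip_width: 0.0118
finger_force: 45.0
tcp [ 0.4823 -0.2763  0.1718] yaw 1.6860 F [ 0.1 -0.1 -1.4] w 0.0118 -> shift [0.3162, -0.0185, 0.0366] turn 0.0512 t=36.5
```

```bash
python3 -m inch '[[[0.316,-0.0185,0],0.0512,1],[[0.316,-0.0185,0],0.0512,1],[[0.316,-0.0185,0],0.0512,1],[[0.316,-0.0185,0],0.0512,1],[[0.316,-0.0185,0],0.0512,1],[[0.316,-0.0185,0],0.0512,1],[[0.316,-0.0185,0.05],0.0512,1],[[0.316,-0.0185,0.07],0.0512,1],[[0.316,-0.0185,0.07],0.0512,1],[[0.316,-0.0185,0.07],0.0512,1]]'
python3 - <<'E'
from h import *
im,C=save('w7');go([.4494,-.0891,.11],1.364)
cv2.imwrite('pics/w7c.png',cv2.resize(im[60:260,130:390],None,fx=2.5,fy=2.5))
E
```

```text
clock: 37.45
tcp_pos: [0.4498, -0.0899, 0.1306]
eef_rot: [-3.141, -0.0, 1.364]
ft_force: [-0.3, 0.7, -0.9]
grip_width: 0.0115
finger_force: 45.0
tcp [ 0.4501 -0.0898  0.131 ] yaw 1.3637 F [ 0.1  0.3 -0.1] w 0.0114 -> shift [0.001, -0.0014, 0.035] turn -0.0000 t=37.5
```

View pics/w7c.png

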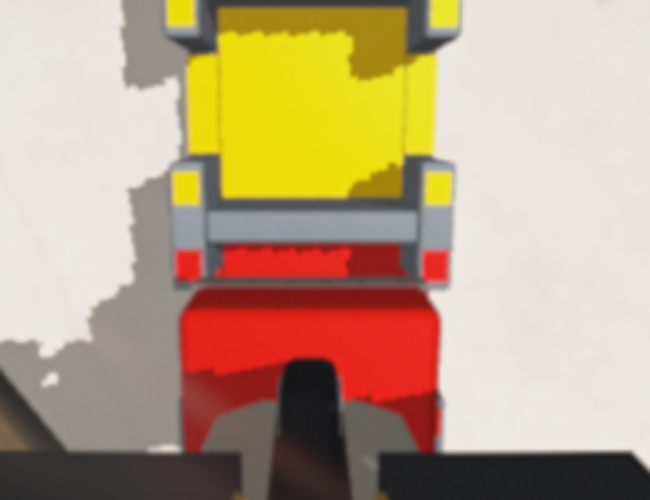

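```bash
python3 - <<'E'
from h import *
im,C=load('w7');st=r.get_state()
M=R.from_euler('xyz',st['eef_rot']).as_matrix()
z=st['tcp_pos'][2]-.0523+.049
def tool(px,z): return ((onplane(C,px,z)-st['tcp_pos'])@M).round(4)
f=lambda x,y:(x/2.5+130,y/2.5+60)
print(tool([f(182,330),f(440,330),f(310,308),f(230,308),f(390,308)],z))
# rim flags red far pair, expected at tool offsets from bay centre
print(tool([f(188,265),f(435,265),f(186,187),f(438,187)],.056), onplane(C,[f(188,265),f(435,265)],.056).round(4))
m,V=colors(im)
for n in ('red','yellow'):
    q=m[n].copy();q[:,:130]=0;q[175:]=0
    for c,a,rc in comps(q,20,400):print(n,c.round(1),a,onplane(C,[c],.056)[0].round(4))
E
```

```text
[[ 0.0237 -0.0293  0.0033]
 [ 0.0237  0.0287  0.0033]
 [ 0.0288 -0.0005  0.0033]
 [ 0.0288 -0.0183  0.0033]
 [ 0.0288  0.0173  0.0033]]
[[ 0.0261 -0.0389  0.0749]
 [ 0.0261  0.0385  0.075 ]
 [ 0.0503 -0.0386  0.0749]
 [ 0.0502  0.0385  0.075 ]] [[ 0.4174 -0.0564  0.056 ]
 [ 0.4931 -0.0723  0.056 ]]
red [204.8 165.7] 123 [ 0.4172 -0.056   0.056 ]
red [303.5 166. ] 126 [ 0.4928 -0.0722  0.056 ]
yellow [201.7  62.7] 144 [0.4332 0.0186 0.056 ]
yellow [307.3  63.1] 134 [0.5087 0.0024 0.056 ]
yellow [203.9 135. ] 137 [ 0.4222 -0.0328  0.056 ]
yellow [304.6 134.9] 128 [ 0.4977 -0.0486  0.056 ]
```

```bash
python3 -m inch '[[[0.002,-0.0012,0.02],0,1],[[0.002,-0.0012,0.035],0,1],[[0.002,-0.0012,0.035],0,1],[[0.002,-0.0012,0.042],0,1],[[0.002,-0.0012,0.048],0,1],[[0.002,-0.0012,0.054],0,1],[[0.002,-0.0012,0.06],0,1],[[0.002,-0.0012,0.06],0,1],[[0.002,-0.0012,0.06],0,1],[[0.002,-0.0012,0.06],0,1]]'
python3 -c "
from h import *
go([.4494,-.0891,.06],1.364)"
```

```text
clock: 38.5
tcp_pos: [0.4492, -0.088, 0.0944]
eef_rot: [3.141, 0.0, 1.364]
ft_force: [-0.1, 0.5, -1.3]
grip_width: 0.0117
finger_force: 45.0
tcp [ 0.4492 -0.088   0.0944] yaw 1.3643 F [-0.1  0.5 -1.3] w 0.0117 -> shift [-0.0017, 0.0007, 0.0574] turn 0.0001 t=38.5
```

Bottom is 9 mm inside the bay with no force, so I'll continue.

```bash
python3 -m inch '[[[0,0,0.01],0,1],[[0,0,0.02],0,1],[[0,0,0.03],0,1],[[0,0,0.04],0,1],[[0,0,0.048],0,1],[[0,0,0.054],0,1],[[0,0,0.057],0,1],[[0,0,0.059],0,1],[[0,0,0.06],0,1],[[0,0,0.06],0,1]]'
```

```text
clock: 39.5
tcp_pos: [0.4492, -0.088, 0.0589]
eef_rot: [3.141, -0.0, 1.364]
ft_force: [-2.0, 1.4, 7.4]
grip_width: 0.0114
finger_force: 45.0
```

```bash
python3 -m inch '[[[0,0,0],0,0.6],[[0,0,0],0,0.6],[[0,0,0],0,0.6],[[0,0,-0.06],0,0.6],[[0,0,-0.14],0,0.6],[[0,0,-0.22],0,0.6],[[-0.08,0.068,-0.3],0,0.6],[[-0.15,0.068,-0.32],0,0.6],[[-0.23,0.068,-0.32],0,0.6],[[-0.31,0.068,-0.32],0,0.6]]'
python3 -m inch '[[[-0.09,0,0],0,0.6],[[-0.09,0,0],0,0.6],[[-0.09,0,0],0,0.6],[[-0.09,0,0],0,0.6],[[-0.09,0,0],0,0.6],[[-0.09,0,0],0,0.6],[[-0.09,0,0],0,0.6],[[-0.09,0,0],0,0.6],[[-0.09,0,0],0,0.6],[[-0.09,0,0],0,0.6]]' >/dev/null
python3 bin.py w8
python3 -c "
from h import *
go([.3746,-.2712,.08],1.471)"
```

```text
clock: 40.5
tcp_pos: [0.4534, -0.268, 0.2512]
eef_rot: [3.139, 0.001, 1.365]
ft_force: [0.7, -0.8, -0.8]
grip_width: 0.0374
finger_force: 0.0
41.5 [ 0.4423 -0.3189  0.25  ]
blue blk [190.8 141.1] 2155 ang -0.093 0.0612 [ 0.3748 -0.2708  0.049 ] rib [184.9 143.6] 335 [ 0.374  -0.2709  0.072 ] len [0.0125, 0.0372] dir -1.726
yellow blk [376.3  94.9] 2486 ang 1.395 0.0601 [ 0.5987 -0.2623  0.049 ] rib [387.1  94.4] 505 [ 0.5994 -0.263   0.072 ] len [0.0363, 0.0162] dir 1.381
tcp [ 0.4422 -0.3189  0.25  ] yaw 1.3644 F [-1.1 -0.8 -0.8] w 0.0371 -> shift [0.0547, -0.1266, 0.2833] turn -0.0170 t=41.5
```

```bash
python3 -m inch '[[[0.054,-0.1266,0.05],-0.0155,0.6],[[0.054,-0.1266,0.1],-0.0155,0.6],[[0.054,-0.1266,0.16],-0.0155,0.6],[[0.054,-0.1266,0.21],-0.0155,0.6],[[0.054,-0.1266,0.25],-0.0155,0.6],[[0.054,-0.1266,0.28],-0.0155,0.6],[[0.054,-0.1266,0.29],-0.0155,0.6],[[0.054,-0.1266,0.293],-0.0155,0.6],[[0.054,-0.1266,0.293],-0.0155,0.6],[[0.054,-0.1266,0.293],-0.0155,0.6]]' >/dev/null
python3 -c "
from h import *
go([.3744,-.271,.053],1.461)"
```

```text
tcp [ 0.3749 -0.272   0.075 ] yaw 1.4617 F [-0.8 -0.   0.9] w 0.0372 -> shift [0.0016, -0.0011, 0.0366] turn 0.0001 t=42.5
```

```bash
python3 -m inch '[[[0.0015,-0.001,0.012],0,0.6],[[0.0015,-0.001,0.022],0,0.6],[[0.0015,-0.001,0.03],0,0.6],[[0.0015,-0.001,0.035],0,0.6],[[0.0015,-0.001,0.037],0,1],[[0.0015,-0.001,0.037],0,1],[[0.0015,-0.001,0.037],0,1],[[0.0015,-0.001,0.037],0,1],[[0.0015,-0.001,0.037],0,1],[[0.0015,-0.001,0.037],0,1]]' 45
python3 -m inch '[[[0,0,-0.05],0,1],[[0,0,-0.12],0,1],[[0,0,-0.18],0,1],[[0,0,-0.22],0,1],[[0,0,-0.22],0,1],[[0,0,-0.22],0,1],[[0,0,-0.22],0,1],[[0,0,-0.22],0,1],[[0,0,-0.22],0,1],[[0,0,-0.22],0,1]]'
python3 -c "
from h import *
go([.4807,.0590,.18],1.364)"
```

```text
clock: 43.55
tcp_pos: [0.374, -0.2707, 0.052]
eef_rot: [3.142, 0.0, 1.462]
ft_force: [0.6, 0.7, -0.5]
grip_width: 0.0119
finger_force: 45.0
clock: 44.55
tcp_pos: [0.3739, -0.2706, 0.1834]
eef_rot: [-3.141, -0.001, 1.462]
ft_force: [0.8, -0.2, -1.4]
grip_width: 0.0115
finger_force: 45.0
tcp [ 0.3739 -0.2706  0.1834] yaw 1.4617 F [ 0.8 -0.2 -1.4] w 0.0115 -> shift [0.5654, 0.1172, 0.0059] turn 0.0156 t=44.5
```

```bash
python3 -m inch '[[[0.565,0.117,0],0.0156,1],[[0.565,0.117,0],0.0156,1],[[0.565,0.117,0],0.0156,1],[[0.565,0.117,0],0.0156,1],[[0.565,0.117,0],0.0156,1],[[0.565,0.117,0],0.0156,1],[[0.565,0.117,0],0.0156,1],[[0.565,0.117,0.05],0.0156,1],[[0.565,0.117,0.09],0.0156,1],[[0.565,0.117,0.09],0.0156,1]]'
python3 - <<'E'
from h import *
im,C=save('w9');st=r.get_state();go([.4807,.0590,.11],1.364)
M=R.from_euler('xyz',st['eef_rot']).as_matrix();z=st['tcp_pos'][2]-.003
m,V=colors(im);q=m['blue'].copy();q[238:]=0
H=cv2.cvtColor(im,cv2.COLOR_BGR2HSV)
for c,a,rc in comps(q,60): print(c.round(1),a,((onplane(C,cv2.boxPoints(rc),z)-st['tcp_pos'])@M).round(4)[:,:2].tolist())
cv2.imwrite('pics/w9c.png',cv2.resize(im[60:260,130:390],None,fx=2.5,fy=2.5))
E
```

```text
clock: 45.55
tcp_pos: [0.4789, 0.0589, 0.1274]
eef_rot: [-3.136, 0.001, 1.364]
ft_force: [-0.7, 0.5, -2.2]
grip_width: 0.0117
finger_force: 45.0
tcp [0.48   0.0587 0.1291] yaw 1.3639 F [ 0.6  0.2 -2.1] w 0.0118 -> shift [0.0008, 0.0012, 0.0319] turn -0.0000 t=45.6
[443.8  53.7] 558 [[0.0945, 0.076], [0.1067, 0.1144], [0.1009, 0.1172], [0.0886, 0.0784]]
[256.9 163.9] 916 [[0.0433, -0.0203], [0.0433, 0.0208], [0.0367, 0.021], [0.0367, -0.0205]]
[207.5 166.4] 96 [[0.0422, -0.0291], [0.0422, -0.0236], [0.0356, -0.0238], [0.0356, -0.0293]]
[307.8 167.3] 101 [[0.0356, 0.0254], [0.0417, 0.0252], [0.0417, 0.0306], [0.0357, 0.0309]]
[255.  199.3] 4680 [[-0.0028, -0.0315], [0.0339, -0.0299], [0.034, 0.0288], [-0.0025, 0.0304]]
[108.8 207.9] 274 [[0.0287, -0.0913], [0.03, -0.0884], [-0.0026, -0.077], [-0.004, -0.08]]
[ 90.4 212.7] 249 [[0.0275, -0.0965], [0.0278, -0.0933], [-0.0034, -0.0955], [-0.0037, -0.0988]]
```

View pics/w9c.png

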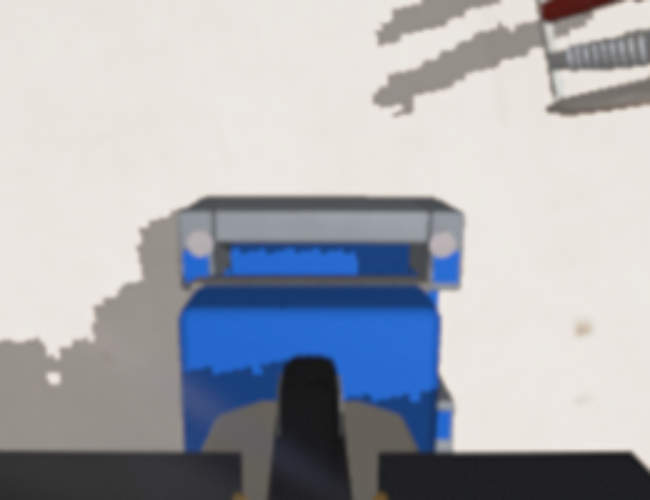

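```bash
python3 -m inch '[[[0.001,0.001,0.02],0,1],[[0.001,0.001,0.032],0,1],[[0.001,0.001,0.032],0,1],[[0.001,0.001,0.038],0,1],[[0.001,0.001,0.044],0,1],[[0.001,0.001,0.05],0,1],[[0.001,0.001,0.056],0,1],[[0.001,0.001,0.056],0,1],[[0.001,0.001,0.056],0,1],[[0.001,0.001,0.056],0,1]]'
python3 -c "
from h import *
go([.4807,.0590,.059],1.364)"
```

```text
clock: 46.6
tcp_pos: [0.4815, 0.0591, 0.0965]
eef_rot: [3.141, -0.0, 1.364]
ft_force: [-0.3, 0.0, -1.6]
grip_width: 0.0116
finger_force: 45.0
tcp [0.4815 0.0591 0.0965] yaw 1.3638 F [-0.3  0.  -1.6] w 0.0116 -> shift [-0.0005, -0.0013, 0.0624] turn -0.0000 t=46.6
```

```bash
python3 -m inch '[[[0,-0.001,0.01],0,1],[[0,-0.001,0.02],0,1],[[0,-0.001,0.03],0,1],[[0,-0.001,0.04],0,1],[[0,-0.001,0.05],0,1],[[0,-0.001,0.057],0,1],[[0,-0.001,0.061],0,1],[[0,-0.001,0.063],0,1],[[0,-0.001,0.064],0,1],[[0,-0.001,0.064],0,1]]'
```

```text
clock: 47.6
tcp_pos: [0.4808, 0.0592, 0.0589]
eef_rot: [-3.141, 0.0, 1.364]
ft_force: [-6.4, -1.0, 14.3]
grip_width: 0.0116
finger_force: 45.0
```

```bash
python3 -m inch '[[[0,0,0],0,0.6],[[0,0,0],0,0.6],[[0,0,0],0,0.6],[[0,0,-0.06],0,0.6],[[0,0,-0.14],0,0.6],[[0,0,-0.22],0,0.6],[[-0.06,0,-0.28],0,0.6],[[-0.14,0.05,-0.32],0,0.6],[[-0.22,0.1,-0.32],0,0.6],[[-0.3,0.112,-0.32],0,0.6]]'
python3 -m inch '[[[-0.32,0,0],0,0.6],[[-0.32,0,0],0,0.6],[[-0.32,0,0],0,0.6],[[-0.32,0,0],0,0.6],[[-0.32,0,0],0,0.6],[[-0.32,0,0],0,0.6],[[-0.32,0,0],0,0.6],[[-0.32,0,0],0,0.6],[[-0.32,0,0],0,0.6],[[-0.32,0,0],0,0.6]]' >/dev/null
python3 bin.py w10
python3 -c "
from h import *
go([.5985,-.2625,.08],1.39)"
```

```text
clock: 48.6
tcp_pos: [0.5101, -0.1171, 0.2507]
eef_rot: [3.139, 0.0, 1.365]
ft_force: [0.4, -0.5, -0.3]
grip_width: 0.0369
finger_force: 0.0
49.6 [ 0.4696 -0.3026  0.2498]
yellow blk [356.2 113.5] 2433 ang -0.191 0.0657 [ 0.5996 -0.2626  0.049 ] rib [365.4 114. ] 418 [ 0.6003 -0.2629  0.072 ] len [0.0364, 0.0146] dir 1.363
tcp [ 0.4695 -0.3028  0.2497] yaw 1.3644 F [ 0.2 -0.1 -0.9] w 0.0374 -> shift [0.1097, 0.1966, 0.2829] turn -0.0041 t=49.6
```

```bash
python3 -m inch '[[[0.109,0.197,0.04],-0.0035,0.6],[[0.109,0.197,0.09],-0.0035,0.6],[[0.109,0.197,0.14],-0.0035,0.6],[[0.109,0.197,0.19],-0.0035,0.6],[[0.109,0.197,0.24],-0.0035,0.6],[[0.109,0.197,0.27],-0.0035,0.6],[[0.109,0.197,0.285],-0.0035,0.6],[[0.109,0.197,0.292],-0.0035,0.6],[[0.109,0.197,0.292],-0.0035,0.6],[[0.109,0.197,0.292],-0.0035,0.6]]' >/dev/null
python3 -c "
from h import *
go([.599,-.2628,.053],1.385)"
```

```text
tcp [ 0.599  -0.2638  0.0756] yaw 1.3856 F [-0.1 -0.   0.6] w 0.0370 -> shift [0.0017, -0.0003, 0.0377] turn 0.0001 t=50.6
```

```bash
python3 -m inch '[[[0.0015,0,0.012],0,0.6],[[0.0015,0,0.022],0,0.6],[[0.0015,0,0.03],0,0.6],[[0.0015,0,0.035],0,0.6],[[0.0015,0,0.038],0,1],[[0.0015,0,0.038],0,1],[[0.0015,0,0.038],0,1],[[0.0015,0,0.038],0,1],[[0.0015,0,0.038],0,1],[[0.0015,0,0.038],0,1]]' 45
python3 -m inch '[[[0,0,-0.05],0,1],[[0,0,-0.12],0,1],[[0,0,-0.18],0,1],[[0,0,-0.22],0,1],[[0,0,-0.22],0,1],[[0,0,-0.22],0,1],[[0,0,-0.22],0,1],[[0,0,-0.22],0,1],[[0,0,-0.22],0,1],[[0,0,-0.22],0,1]]'
python3 -c "
from h import *
go([.4651,-.0150,.18],1.364)"
```

```text
clock: 51.65
tcp_pos: [0.5982, -0.2625, 0.0513]
eef_rot: [-3.141, -0.0, 1.386]
ft_force: [-0.5, 0.7, -2.5]
grip_width: 0.012
finger_force: 45.0
clock: 52.65
tcp_pos: [0.5985, -0.2626, 0.183]
eef_rot: [-3.141, -0.0, 1.386]
ft_force: [0.3, -0.2, -1.0]
grip_width: 0.0116
finger_force: 45.0
tcp [ 0.5985 -0.2626  0.183 ] yaw 1.3857 F [ 0.3 -0.2 -1. ] w 0.0116 -> shift [0.3646, -0.2944, 0.0054] turn 0.0035 t=52.6
```

```bash
python3 -m inch '[[[0.365,-0.294,0],0.0035,1],[[0.365,-0.294,0],0.0035,1],[[0.365,-0.294,0],0.0035,1],[[0.365,-0.294,0],0.0035,1],[[0.365,-0.294,0],0.0035,1],[[0.365,-0.294,0],0.0035,1],[[0.365,-0.294,0],0.0035,1],[[0.365,-0.294,0.05],0.0035,1],[[0.365,-0.294,0.09],0.0035,1],[[0.365,-0.294,0.09],0.0035,1]]'
python3 - <<'E'
from h import *
im,C=save('w11');st=r.get_state();go([.4651,-.0150,.11],1.364)
M=R.from_euler('xyz',st['eef_rot']).as_matrix();z=st['tcp_pos'][2]-.002
m,V=colors(im);q=m['yellow'].copy();q[238:]=0
for c,a,rc in comps(q,60): print(c.round(1),a,((onplane(C,cv2.boxPoints(rc),z)-st['tcp_pos'])@M).round(4)[:,:2].tolist())
cv2.imwrite('pics/w11c.png',cv2.resize(im[40:260,130:390],None,fx=2.5,fy=2.5))
E
```

```text
clock: 53.65
tcp_pos: [0.4644, -0.0152, 0.1275]
eef_rot: [-3.137, 0.0, 1.363]
ft_force: [-0.2, -0.0, -1.3]
grip_width: 0.0117
finger_force: 45.0
tcp [ 0.4653 -0.0153  0.1291] yaw 1.3633 F [ 0.3 -0.1 -1.7] w 0.0116 -> shift [0.0004, -0.0004, 0.0318] turn -0.0001 t=53.7
[255.2 163.9] 915 [[0.0367, -0.0202], [0.0433, -0.0201], [0.0433, 0.0198], [0.0367, 0.02]]
[206.3 166. ] 109 [[0.0417, -0.0293], [0.0416, -0.0245], [0.0356, -0.0246], [0.0356, -0.0296]]
[306.4 167. ] 130 [[0.0417, 0.0241], [0.0417, 0.0295], [0.0351, 0.0298], [0.0351, 0.0244]]
[253.8 199.3] 4920 [[0.0345, -0.0302], [0.0346, 0.0282], [-0.0023, 0.0299], [-0.0025, -0.0318]]
```

View pics/w11c.png

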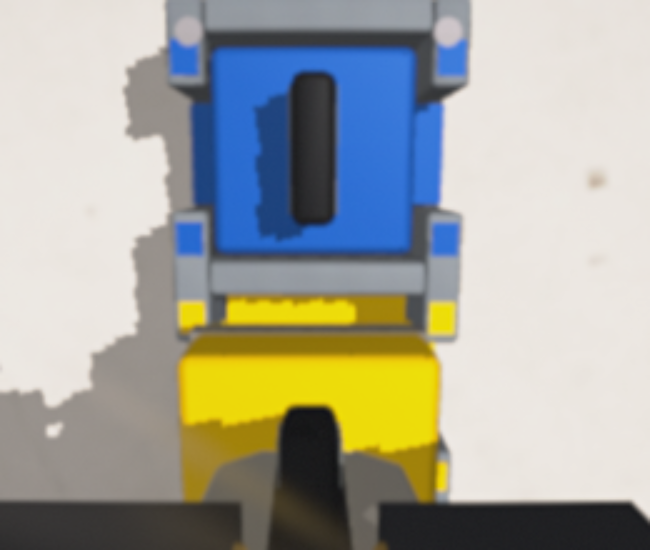

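Blue sits flush in its bay, and the yellow stone is aligned over the middle one (far top edge at crop row 356). Now I'll insert it.

```bash
python3 -m inch '[[[0.001,0,0.02],0,1],[[0.001,0,0.032],0,1],[[0.001,0,0.032],0,1],[[0.001,0,0.038],0,1],[[0.001,0,0.044],0,1],[[0.001,0,0.05],0,1],[[0.001,0,0.056],0,1],[[0.001,0,0.056],0,1],[[0.001,0,0.056],0,1],[[0.001,0,0.056],0,1]]'
python3 -c "
from h import *
go([.4651,-.0150,.0583],1.364)"
```

```text
clock: 54.7
tcp_pos: [0.4658, -0.0143, 0.0962]
eef_rot: [3.141, -0.0, 1.364]
ft_force: [-0.2, 0.2, -2.0]
grip_width: 0.012
finger_force: 45.0
tcp [ 0.4658 -0.0143  0.0962] yaw 1.3637 F [-0.2  0.2 -2. ] w 0.0120 -> shift [-0.0013, -0.0009, 0.0631] turn -0.0001 t=54.7
```

```bash
python3 -m inch '[[[-0.001,-0.001,0.01],0,1],[[-0.001,-0.001,0.02],0,1],[[-0.001,-0.001,0.03],0,1],[[-0.001,-0.001,0.04],0,1],[[-0.001,-0.001,0.05],0,1],[[-0.001,-0.001,0.057],0,1],[[-0.001,-0.001,0.061],0,1],[[-0.001,-0.001,0.063],0,1],[[-0.001,-0.001,0.065],0,1],[[-0.001,-0.001,0.065],0,1]]'
python3 -m inch '[[[0,0,0],0,0.6],[[0,0,0],0,0.6],[[0,0,0],0,0.6],[[0,0,-0.06],0,0.6],[[0,0,-0.14],0,0.6],[[0,0,-0.22],0,0.6],[[-0.08,0,-0.28],0,0.6],[[-0.15,0,-0.32],0,0.6],[[-0.23,0,-0.32],0,0.6],[[-0.3,0,-0.32],0,0.6]]'
python3 -m inch '[[[0,0,0],0,0.6],[[0,0,0],0,0.6],[[0,0,0],0,0.6],[[0,0,0],0,0.6],[[0,0,0],0,0.6],[[0,0,0],0,0.6],[[0,0,0],0,0.6],[[0,0,0],0,0.6],[[0,0,0],0,0.6],[[0,0,0],0,0.6]]'
python3 - <<'E'
from h import *
a,_=save('w12');b,_=save('t1','top')
cv2.imwrite('pics/fin.png',np.vstack([cv2.resize(np.hstack([a,np.zeros_like(a[:,:8])]),(520,384))[:250],cv2.resize(b[110:290,110:390],(520,334))]))
E
```

```text
clock: 55.7
tcp_pos: [0.4649, -0.0149, 0.058]
eef_rot: [-3.141, 0.0, 1.364]
ft_force: [-6.8, -1.0, 14.7]
grip_width: 0.0116
finger_force: 45.0
clock: 56.7
tcp_pos: [0.4277, -0.1928, 0.2504]
eef_rot: [3.139, 0.001, 1.364]
ft_force: [0.8, -0.3, 0.4]
grip_width: 0.0375
finger_force: 0.0
clock: 57.7
tcp_pos: [0.4279, -0.191, 0.2491]
eef_rot: [3.142, 0.0, 1.364]
ft_force: [0.2, -0.5, 0.4]
grip_width: 0.037
finger_force: 0.0
```

View pics/fin.png

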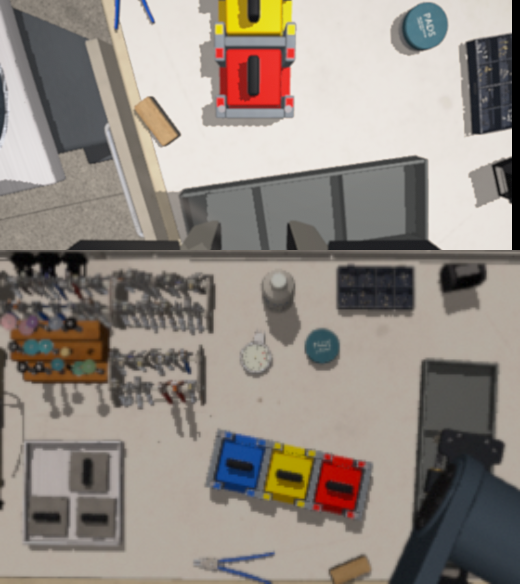

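The three stones are seated in their bays, the three stubs lie in the tray, and the bystanders haven't moved. I'm handing in.

```bash
python3 -c "
from workcell import r
print(r.sign_off())"
```

```text
the job is handed in; nothing more can be done
None
```

The job is handed in at about 58 s: all three bays were felt left to right, the three worn stones are in the scrap tray, the blue, yellow and red stones are seated home in their bays, and the gripper is clear of everything (sign-off gave no verdict).

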